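Turn a cast cover open side down against the stop

TASK

Turn the cast aluminium cover over, so that it lies open side down, flat on the rubber pad, and leave it pushed flush and square against the pad's raised stop bar, about midway along the bar, ready for its back to be brushed. Leave the other things on the bench and pad where they are.

Things in the scene. Friction and masses are not known exactly. Their poses are not given: they have to be found in the camera images.
- cover: Cast aluminium cover: oblong box 70 mm (x) by 120 mm (y), 45 mm tall, floor and walls 4 mm thick, open on its +z side; 10 mm square screw bosses fill the inner corners up to the rim. 0.2 to 0.45 kg; centre of mass 17 mm from the floor's outer face. Origin: centre of the floor's outer face; z points to the open side. Starts open side up just short of the pad, skewed.
- pad: Black rubber pad fixed to the bench, 170 mm (x) by 280 mm (y), 6 mm thick, with a steel stop bar along its far edge: 12 mm deep, standing 14 mm above the pad's top. Origin: centre of its underside, on the bench; x points from the near edge, away from the robot, to the stop. Near edge at x = -85 mm, stop face at x = +70 mm.
- pad_near_edge (a point): Middle of the pad's near top edge (6 mm above the bench), axes as the pad's. This 6 mm step catches the foot of a cover pushed against it, so the cover can be tipped over it.
- stop_face (a point): Middle of the stop bar's near face, at the pad's top surface, axes as the pad's.
- socket: steel wrench socket standing on the left part of the pad, 26 mm diameter, 38 mm tall. Bystander; origin at its underside.
- nut: dark steel round nut lying on the right part of the pad, 24 mm diameter, 14 mm tall. Bystander; origin at its underside.
- wrench: 170 mm open wrench lying on the bench left of the cover. Bystander; origin at its underside.
- screwdriver: 190 mm screwdriver with black handle on the bench right of the cover. Bystander; origin at its underside.
- spray: upright red spray can, 60 mm diameter, 150 mm tall, left of the pad. Bystander; origin at its underside.
- jar: upright amber jar, 60 mm diameter, 80 mm tall, right of the pad. Bystander; origin at its underside.
There are look-alikes about, which are no part of the job. Leave any purple or turquoise look-alike of the cover alone.

How it is judged:
By the outcome, as a careful person would: the job done as asked, in the order asked, and still so for the second after the job is handed in, with the robot touching nothing.
It also fails if it takes over 64 s, if anything falls off the work surface, if the arm or the gripper's body presses on something with over 40 N, if the wrist force passes 120 N, or if a joint passes its speed limit or range.

ROBOT

A 7-joint arm with a two-finger parallel gripper is mounted at the origin on the work surface. World frame = base frame: x ahead of the robot, y to its left, z up, the work surface at z = 0. Lengths are in mm, angles in rad, forces in N, time in s.
With the tool pointing down it reaches from about 400 to 875 mm from the base axis. Payload 4.4 kg.
Tool frame: the origin (TCP) lies midway between the tips of the shut fingers; the grasp point (between the pads) lies ctrl.grip_depth behind it (ctrl.grip_depth is the distance from the TCP to the grasp point, in mm); z points along the fingers, y is the line along which they close (so a half turn about z gives the same grasp; the last joint's range is limited). The gripper opens to 85 mm and grips with 20 to 120 N. Pads are 22 mm wide; open, the fingers measure 114 mm over their backs; the gripper's body (76 mm by 85 mm) begins 54 mm behind the grasp point. The pads swing forward as they close: fully open they stand 13 mm farther back than shut.
Start: joints at [1.1, 0.628, 0.038, 1.517, -0.027, 0.996, -0.02], TCP at [256.021, -597.471, 231.313] pointing down, gripper open.
Joint ranges: [-3.06, 3.06], [-0.37, 2.12], [-1.25, 1.32], [0.18, 2.47], [-1.1, 4.24], [0.23, 1.98], [-2.94, 2.94]. Speed limits (rad/s): [2.57, 2.57, 3.14, 3.14, 3.14, 3.14, 3.14].

INTERFACE

Orientations are given as [roll, pitch, yaw] about the fixed x, y, z axes, in that order (R = Rz(yaw) Ry(pitch) Rx(roll)).
In Python, from cell import ctrl gives the robot as it stands.
- The arm moves only by the tool carry_out, never from a script. Its argument "deltas" is one flat list of numbers, 7 for each row, row after row: the turn, a rotation vector about the tool's x, y, z in degrees, then the shift along the tool's x, y, z in m, then the closure, from -1 (fully open) to 1 (shut). In form: [wx, wy, wz, dx, dy, dz, claw, wx, wy, wz, dx, dy, dz, claw, ...]. A call has 1 to 12 rows; each row shifts and turns the commanded pose from where the row before left it, along the tool's axes as they then stand; what a row does not reach is not made up. A row lasts 1/8 s, in which the tool goes at most 62.5 mm and 10.7 degrees, less where a joint would pass 70% of its speed; a pose out of reach is approached as far as the arm can. A call with a gripper value outside its range is refused whole. The fingers move at their own pace and stop on an object; the grip force is fixed at half the most. Time passes only in rows, so rows that do not move let the fingers close. It gives the time, the measured TCP pose, the force, the opening and the grip force at its end, in the units of the state.
- ctrl.read_state(): the state, without advancing time (a new reading comes with each control period).
- ctrl.get_image(name): name is "side" or "top" or "wrist"; returns the picture (420x560x3 uint8, red, green, blue); there is no depth.
- ctrl.calibration(name): a dict with "mtx" (3x3 intrinsics, pixels), "R" (3x3) and "t" (3): a world point X has camera coordinates R X + t. Camera axes: x right, y down, z forward; pixel columns grow to the right and rows downward; lengths in mm; the calibration is good to about 2 mm. A picture is of the moment at which its call begins: read the wrist's pose just before it. calibration takes no time and is no camera call; for the wrist camera it gives the pose at the moment of the call.
- ctrl.finish_job(): hands the job in; it is judged then, once.
The state is a dict: "clock": time; "qpos": joint angles; "qd": joint speeds; "tau": joint torques, N m; "eef_pos": TCP position; "tool_rot": TCP orientation; "force": force on the tool from outside, world axes, zero at the start; "torque": the same for the moment, N m; "width": finger opening in mm; "gripper_force": force on a finger pad.
Only numpy, scipy, OpenCV 4.12 (cv2) and the standard library are available. Lean on these libraries where they do the work, as an engineer would, in place of code of your own. Each camera call takes 0.05 s, during which the arm holds its last target. There are 200 camera calls.

## Working session

There is one attempt and no reset: what is moved stays moved. The work goes in short steps, Python scripts to look and compute and a tool call to move; the robot and the scene stay as the last step left them, time stands still between calls to the robot, and variables do not carry over. Pictures are saved under pics/ and viewed, at most 10 in all, crops included, and the job is handed in when it is done.

Besides the shell and the picture viewer there is one more tool, called after ">>>" by a JSON object that holds its "fn" and its "kwargs". carry_out: Moves the arm, as the interface text tells. Its arguments: {"type":"object","properties":{"deltas":{"type":"array"}},"required":["deltas"]}

```bash
ls; mkdir -p pics
python3 - <<'E'
from cell import ctrl
import cv2,numpy as np
for n in("top","side"):
    im=ctrl.get_image(n); cv2.imwrite(f"pics/{n}0.png",im[:,:,::-1])
    c=ctrl.calibration(n); print(n,np.round(c["mtx"],1).tolist(),np.round(c["R"],3).tolist(),np.round(c["t"],1).tolist())
s=ctrl.read_state(); print(s, ctrl.grip_depth)
E
```

```text
pics
top [[499.3, 0.0, 274.9], [0.0, 499.3, 206.5], [0.0, 0.0, 1.0]] [[-0.029, -1.0, 0.002], [-0.984, 0.028, -0.177], [0.177, -0.007, -0.984]] [67.4, 519.0, 1189.8]
side [[451.0, 0.0, 280.4], [0.0, 451.0, 198.8], [0.0, 0.0, 1.0]] [[-0.868, -0.496, -0.001], [-0.323, 0.567, -0.758], [0.376, -0.658, -0.652]] [471.0, 178.7, 764.5]
{'clock': 0.1, 'qpos': array([ 1.10019313,  0.62925594,  0.03846401,  1.51828149, -0.02700394,
        0.99627508, -0.01998464]), 'qd': array([-0.00011201, -0.00122777, -0.00116046, -0.00081753, -0.00030624,
        0.0008577 , -0.00159627]), 'tau': array([ 3.38826299e-03, -5.64530432e+01,  1.23070791e+00, -1.93972456e+01,
        1.13196738e-02,  5.43971459e-03, -1.35976853e-05]), 'eef_pos': array([ 255.79296335, -596.94495667,  230.47557367]), 'tool_rot': array([-3.13989147e+00,  2.53757653e-05,  4.04800546e-01]), 'force': array([ 0.23886472, -0.26535323,  0.00463723]), 'torque': array([-0.01343603,  0.0199635 ,  0.02759732]), 'gripper_force': 0.0, 'width': 85.3391701674309} 18.700000000000003
```

View pics/top0.png

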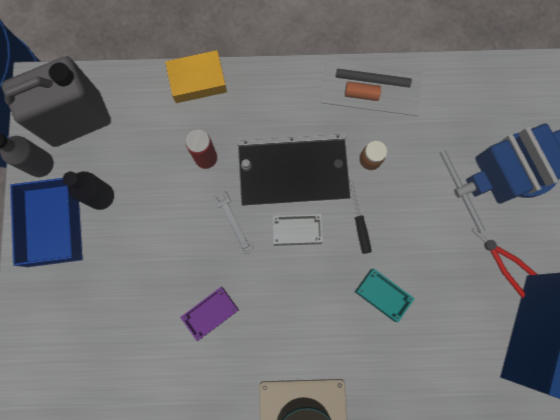

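View pics/side0.png

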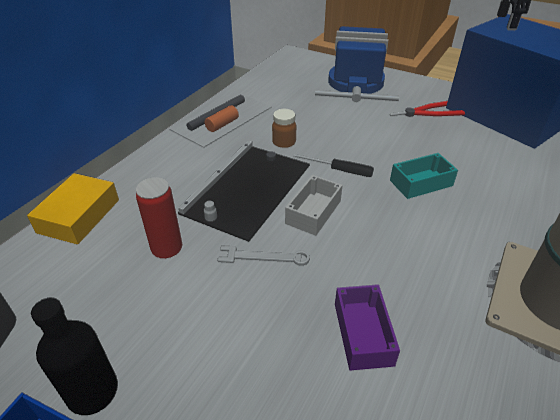

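Top view candidates for the cover are bare grey at (298,230), purple at (210,313) and turquoise at (385,295). The bare aluminium one lies just short of the pad at (294,172), so it fits the description. The nut is at (338,163), the socket at (246,165), the wrench at (235,222) and the screwdriver at (361,220). I'll confirm with a crop and measure.

```bash
cat > h.py <<'E'
import numpy as np,cv2
from cell import ctrl
def ray(c,p):
    d=c["R"].T@np.linalg.solve(c["mtx"],[p[0],p[1],1]); return -c["R"].T@np.asarray(c["t"]).ravel(),d/np.linalg.norm(d)
def onplane(c,p,z):
    o,d=ray(c,p); return o+d*(z-o[2])/d[2]
def tri(c1,p1,c2,p2):
    o1,d1=ray(c1,p1);o2,d2=ray(c2,p2)
    s=np.linalg.lstsq(np.c_[d1,-d2],o2-o1,rcond=None)[0]
    a,b=o1+s[0]*d1,o2+s[1]*d2
    return (a+b)/2,np.linalg.norm(a-b)
E
python3 - <<'E'
import cv2,numpy as np
t=cv2.imread("pics/top0.png");s=cv2.imread("pics/side0.png")
a=cv2.resize(t[125:265,195:395],None,fx=4,fy=4,interpolation=cv2.INTER_CUBIC)[:560]
cv2.imwrite("pics/ct.png",a)
b=cv2.resize(s[130:280,170:380],None,fx=3.8,fy=3.8,interpolation=cv2.INTER_CUBIC)
cv2.imwrite("pics/cs.png",b);print(a.shape,b.shape)
E
```

```text
(560, 800, 3) (570, 798, 3)
```

View pics/ct.png

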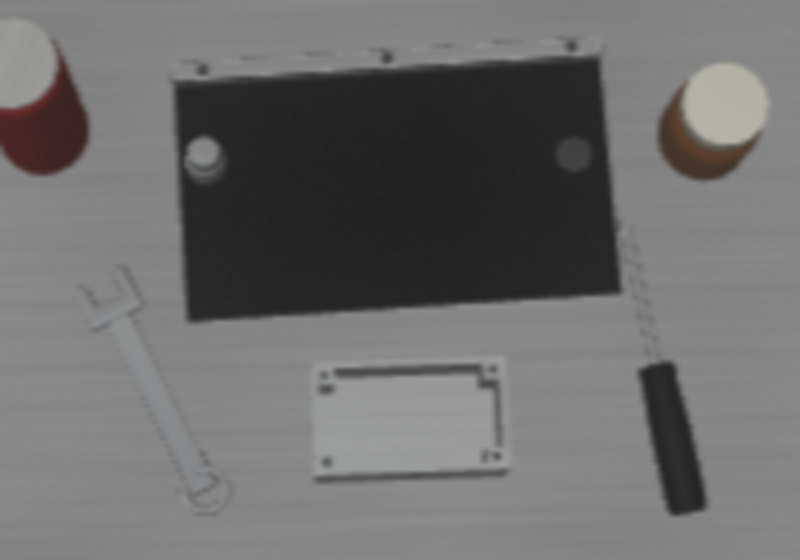

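View pics/cs.png

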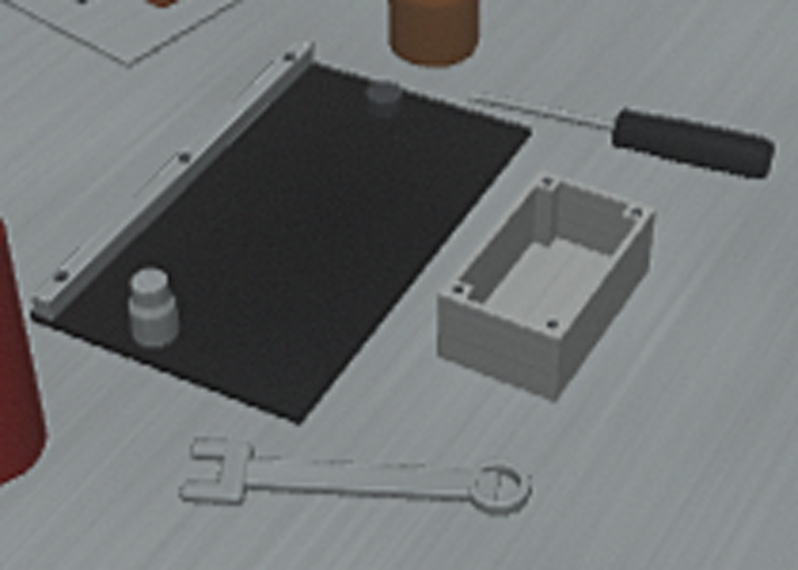

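The crops confirm it: the bare grey cover is open side up, with rim corners at top crop (314,364), (505,357), (510,468) and (314,474). The pad is behind it, with the socket left and the nut right.

Run:
```python
from h import *
ct=ctrl.calibration("top");cs=ctrl.calibration("side")
T=lambda p:(p[0]/4+195-.4,p[1]/4+125-.4)
S=lambda p:(p[0]/3.8+170-.4,p[1]/3.8+130-.4)
P={}
for n,a,b in [("FL",(314,364),(438,291)),("FR",(505,357),(549,177)),("NR",(510,468),(655,211)),("NL",(314,474),(557,340)),
 ("padNL",(188,320),(300,423)),("padNR",(620,292),(531,130)),("nuttop",(574,154),(384,93)),("sock",(203,150),(151,278))]:
    p,e=tri(ct,T(a),cs,S(b));P[n]=p;print(n,p.round(1),round(e,1))
for z in (6,):
    for n,a in [("padNL",(188,320)),("padNR",(620,292)),("stopL",(177,82)),("stopR",(600,58))]:
        P[n+'6']=onplane(ct,T(a),z);print(n,P[n+'6'].round(1))
R={n:onplane(ct,T(a),45) for n,a in [("FL",(314,364)),("FR",(505,357)),("NR",(510,468)),("NL",(314,474))]}
for k in R: print(k,R[k].round(1),onplane(cs,S(dict(FL=(438,291),FR=(549,177),NR=(655,211),NL=(557,340))[k]),45).round(1))
c=sum(R.values())/4;print("c",c)
y=R["FL"]-R["FR"]+R["NL"]-R["NR"];x=R["FL"]-R["NL"]+R["FR"]-R["NR"]
print("len",np.linalg.norm(y)/2,np.linalg.norm(x)/2,"yaw",np.degrees(np.arctan2(-y[0],y[1])),np.degrees(np.arctan2(x[1],x[0])))
d=P["stopL6"]-P["stopR6"];e=P["padNL6"]-P["padNR6"]
for v in(d,e):print("pad yaw",np.degrees(np.arctan2(-v[0],v[1])),np.linalg.norm(v))
print("stop mid",(P["stopL6"]+P["stopR6"])/2,"near mid",(P["padNL6"]+P["padNR6"])/2)
for n,a,z in [("nut",(574,154),20),("socket",(203,150),44),("sdriverL",(640,370),15),("sdriverEnd",(690,510),15),("wr1",(80,290),5),("wr2",(205,490),5)]: print(n,onplane(ct,T(a),z).round(0))
for n,p,z in [("purple",(210,313),45),("turq",(385,295),45)]: print(n,onplane(ct,p,z).round(0))
```

```text
FL [498.5  57.7  47. ] 1.5
FR [497.4 -61.7  42. ] 4.7
NR [430.1 -60.7  44.5] 0.5
NL [430.1  59.4  45.9] 0.2
padNL [535.6 137.2   2.3] 0.7
padNR [ 545.  -140.3    6.8] 0.9
nuttop [ 634.  -113.5   19.8] 0.2
sock [635.2 122.9  46.7] 1.9
padNL [535.3 137.1   6. ]
padNR [ 545.6 -140.2    6. ]
stopL [693.7 141.6   6. ]
stopR [ 702.2 -135.8    6. ]
FL [498.2  57.5  45. ] [500.4  55.9  45. ]
FR [499.2 -60.7  45. ] [493.4 -58.6  45. ]
NR [430.3 -60.6  45. ] [429.6 -60.2  45. ]
NL [430.1  59.4  45. ] [430.5  58.6  45. ]
c [464.4197681   -1.09778886  45.        ]
len 119.05640811307252 68.48544956808948 yaw 0.2972400644433954 -0.831736631589414
pad yaw 1.7550565128057605 277.5363738611023
pad yaw 2.1366943348501968 277.5513077655106
stop mid [697.92449238   2.88212665   6.        ] near mid [540.43613703  -1.57082864   6.        ]
nut [ 634. -113.   20.]
socket [637. 124.  44.]
sdriverL [ 493. -149.   15.]
sdriverEnd [ 404. -175.   15.]
wr1 [557. 206.   5.]
wr2 [426. 128.   5.]
purple [267. 215.  45.]
turq [ 297. -206.   45.]
```

The measured heights agree with the text: rim about 45 mm, pad top about 6 mm. The cover centre is about (464,-1), close to 0° yaw. The pad yaw is about 1.9°, and the stop face middle is about (697,3). I'll move above the cover.

>>> {"fn": "carry_out", "kwargs": {"deltas": [0, 0, 0, 0.0355, -0.0388, 0.004, -1, 0, 0, 0, 0.0355, -0.0388, 0.004, -1, 0, 0, 0, 0.0355, -0.0388, 0.004, -1, 0, 0, 0, 0.0355, -0.0388, 0.004, -1, 0, 0, 0, 0.0355, -0.0388, 0.004, -1, 0, 0, 0, 0.0355, -0.0388, 0.004, -1, 0, 0, 0, 0.0355, -0.0388, 0.004, -1, 0, 0, 0, 0.0355, -0.0388, 0.004, -1, 0, 0, 0, 0.0355, -0.0388, 0.004, -1, 0, 0, 0, 0.0355, -0.0388, 0.004, -1, 0, 0, 0, 0.0355, -0.0388, 0.004, -1, 0, 0, 0, 0.0355, -0.0388, 0.004, -1]}}

```text
clock: 1.6
eef_pos: [464.6, -0.1, 183.1]
tool_rot: [3.141, 0.0, 0.405]
force: [0.6, -0.4, -0.1]
width: 85.7
gripper_force: 0.0
```

>>> {"fn": "carry_out", "kwargs": {"deltas": [0, 0, -10, 0, 0, 0, -1, 0, 0, -10, 0, 0, 0, -1, 0, 0, -10, 0, 0, 0, -1, 0, 0, -10, 0, 0, 0, -1, 0, 0, -10, 0, 0, 0, -1, 0, 0, -10, 0, 0, 0, -1, 0, 0, -6.8, 0, 0, 0, -1, 0, 0, 0, 0, 0, 0, -1]}}

```text
clock: 2.6
eef_pos: [464.0, -1.9, 183.1]
tool_rot: [-3.141, -0.0, 1.569]
force: [-0.8, 0.0, -0.2]
width: 85.4
gripper_force: 0.0
```

```bash
cat >> h.py <<'E'
from scipy.spatial.transform import Rotation as Ro
def go(pos,down=0,yaw=90):
    "turn (deg) and shift (m) in tool axes from the measured pose to TCP pos, tilt 'down' deg about closing axis"
    s=ctrl.read_state(); R=Ro.from_euler("xyz",s["tool_rot"])
    T=Ro.from_euler("xyz",[180,0,yaw],degrees=True)*Ro.from_euler("y",down,degrees=True)
    print("t %.2f"%s["clock"],"pos",s["eef_pos"].round(1),"F",s["force"].round(1),"w %.1f g %.1f"%(s["width"],s["gripper_force"]),"q",s["qpos"].round(2))
    print("turn",(R.inv()*T).as_rotvec(degrees=True).round(2),"shift before turn",(R.inv().apply(np.array(pos)-s["eef_pos"])/1000).round(4),"after",(T.inv().apply(np.array(pos)-s["eef_pos"])/1000).round(4))
E
python3 -c "
from h import *
go([464,-1,180])"
```

```text
t 2.60 pos [464.   -1.9 183.1] F [-0.8  0.  -0.2] w 85.4 g 0.0 q [ 0.18  0.46 -0.33  2.07  0.23  0.66 -0.3 ]
turn [-0.03 -0.02 -0.1 ] shift before turn [ 0.0009 -0.      0.0031] after [ 0.0009 -0.      0.0031]
```

Next a quick tilt test in free air.

>>> {"fn": "carry_out", "kwargs": {"deltas": [0, 10, 0, 0, 0, 0, -1, 0, 10, 0, 0, 0, 0, -1, 0, 10, 0, 0, 0, 0, -1, 0, 10, 0, 0, 0, 0, -1, 0, 10, 0, 0, 0, 0, -1, 0, 10, 0, 0, 0, 0, -1, 0, 10, 0, 0, 0, 0, -1, 0, 10, 0, 0, 0, 0, -1, 0, 10, 0, 0, 0, 0, -1, 0, 0, 0, 0, 0, 0, -1]}}

```text
clock: 3.85
eef_pos: [463.4, -1.4, 178.4]
tool_rot: [-1.146, -1.56, -0.427]
force: [0.5, -0.7, 0.5]
width: 85.3
gripper_force: 0.0
```

```bash
python3 -c "
from h import *
go([464,-1,180])"
```

```text
t 3.85 pos [463.4  -1.4 178.4] F [ 0.5 -0.7  0.5] w 85.3 g 0.0 q [ 1.15  1.42 -0.94  1.78 -0.4   1.13  0.72]
turn [ -0.35 -90.26  -0.56] shift before turn [0.0016 0.0006 0.0004] after [ 0.0004  0.0006 -0.0016]
```

```bash
python3 -c "
from h import *
cv2.imwrite('pics/s1.png',ctrl.get_image('side')[:,:,::-1])"
```

```text
(no output)
```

View pics/s1.png

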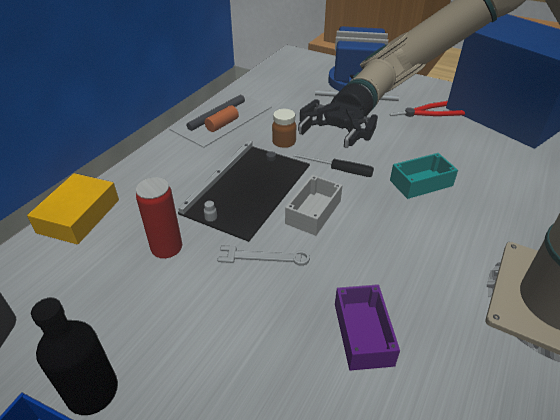

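The gripper at (340,120) points to +y with the forearm sloping up and clear. Full tilt works, so I'll return to -15° tilt above the cover.

>>> {"fn": "carry_out", "kwargs": {"deltas": [0, -10.5, 0, 0, 0, 0, -1, 0, -10.5, 0, 0, 0, 0, -1, 0, -10.5, 0, 0, 0, 0, -1, 0, -10.5, 0, 0, 0, 0, -1, 0, -10.5, 0, 0, 0, 0, -1, 0, -10.5, 0, 0, 0, 0, -1, 0, -10.5, 0, 0, 0, 0, -1, 0, -10.5, 0, 0, 0, 0, -1, 0, -10.5, 0, 0, 0, 0, -1, 0, -10.5, 0, 0, 0, 0, -1, 0, 0, 0, 0, 0, 0, -1]}}

```text
clock: 5.28
eef_pos: [464.0, 8.5, 185.7]
tool_rot: [3.138, 0.225, 1.589]
force: [0.1, -0.4, 0.4]
width: 85.3
gripper_force: 0.0
```

```bash
python3 -c "
from h import *
go([464.5,2,4],-15)"
```

```text
t 5.28 pos [464.    8.5 185.7] F [ 0.1 -0.4  0.4] w 85.3 g 0.0 q [-0.16  0.46 -0.12  2.06  0.42  0.72 -0.58]
turn [ 0.45 -2.1   0.98] shift before turn [ 0.0342 -0.0003  0.1786] after [0.0408 0.0005 0.1772]
```

>>> {"fn": "carry_out", "kwargs": {"deltas": [0.4, -2.1, 1, 0, 0, 0, -1, 0, 0, 0, 0.01, 0, 0.03, -1, 0, 0, 0, 0.01, 0, 0.03, -1, 0, 0, 0, 0.01, 0, 0.03, -1, 0, 0, 0, 0.01, 0, 0.03, -1, 0, 0, 0, 0, 0, 0, -1]}}

```text
clock: 6.02
eef_pos: [461.6, 5.9, 56.9]
tool_rot: [-3.134, 0.263, 1.554]
force: [0.1, -0.8, -0.3]
width: 85.3
gripper_force: 0.0
```

```bash
python3 -c "
from h import *
go([464.5,2,4],-15)"
```

```text
t 6.03 pos [461.6   5.9  56.9] F [ 0.1 -0.8 -0.3] w 85.3 g 0.0 q [-0.28  0.71  0.02  2.14  0.58  0.44 -0.83]
turn [-0.69  0.09 -0.94] shift before turn [0.0101 0.0033 0.0521] after [0.01   0.0029 0.0521]
```

>>> {"fn": "carry_out", "kwargs": {"deltas": [-0.7, 0, -0.9, 0, 0.003, 0, -1, 0, 0, 0, 0.0033, 0, 0.0174, -1, 0, 0, 0, 0.0033, 0, 0.0174, -1, 0, 0, 0, 0.0033, 0, 0.0173, -1, 0, 0, 0, 0, 0, 0, -1]}}

```text
clock: 6.65
eef_pos: [465.7, 1.3, 3.7]
tool_rot: [3.141, 0.265, 1.571]
force: [0.2, 0.8, 0.1]
width: 85.3
gripper_force: 0.0
```

```bash
python3 -c "
from h import *
cv2.imwrite('pics/s2.png',ctrl.get_image('side')[130:280,200:400,::-1].repeat(3,0).repeat(3,1))
go([464.5,2,4],-15)"
```

```text
t 6.70 pos [465.9   1.4   4. ] F [-0.1 -0.6 -0.2] w 85.4 g 0.0 q [-0.33  0.82  0.11  2.15  0.66  0.29 -0.9 ]
turn [ 0.07  0.16 -0.03] shift before turn [ 0.0006 -0.0014 -0.0001] after [ 0.0006 -0.0014 -0.0001]
```

View pics/s2.png

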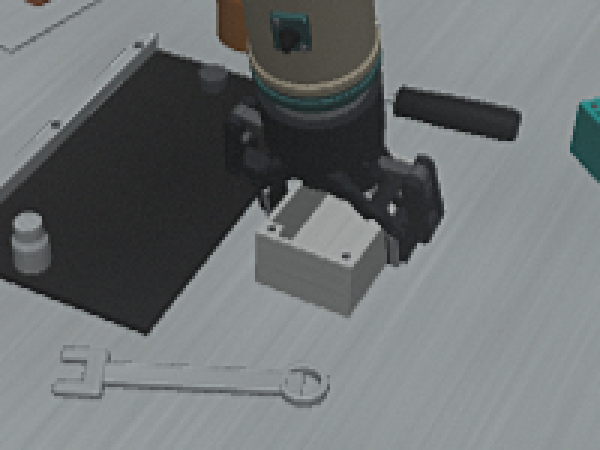

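The fingers straddle the cover (crop about (265,195) and (400,240)) with nothing touching. I'll close the gripper.

>>> {"fn": "carry_out", "kwargs": {"deltas": [0, 0, 0, 0, 0, 0, 1, 0, 0, 0, 0, 0, 0, 1, 0, 0, 0, 0, 0, 0, 1, 0, 0, 0, 0, 0, 0, 1, 0, 0, 0, 0, 0, 0, 1, 0, 0, 0, 0, 0, 0, 1]}}

```text
clock: 7.45
eef_pos: [466.0, 1.5, 4.3]
tool_rot: [3.14, 0.265, 1.57]
force: [-1.0, 0.9, 7.7]
width: 69.5
gripper_force: 67.3
```

>>> {"fn": "carry_out", "kwargs": {"deltas": [0, 0, 0, -0.006, 0, -0.024, 1, 0, 0, 0, -0.006, 0, -0.024, 1, 0, 0, 0, -0.006, 0, -0.024, 1, 0, 0, 0, -0.006, 0, -0.024, 1, 0, 0, 0, -0.006, 0, -0.024, 1, 0, 0, 0, -0.006, 0, -0.024, 1, 0, 0, 0, 0, 0, 0, 1]}}

```text
clock: 8.32
eef_pos: [466.4, 4.5, 152.9]
tool_rot: [3.138, 0.264, 1.569]
force: [-0.5, 0.3, -4.3]
width: 69.6
gripper_force: 70.0
```

>>> {"fn": "carry_out", "kwargs": {"deltas": [0, 9, 0, 0, 0, 0, 1, 0, 9, 0, 0, 0, 0, 1, 0, 9, 0, 0, 0, 0, 1, 0, 9, 0, 0, 0, 0, 1, 0, 9, 0, 0, 0, 0, 1, 0, 9, 0, 0, 0, 0, 1, 0, 9, 0, 0, 0, 0, 1, 0, 9, 0, 0, 0, 0, 1, 0, 9, 0, 0, 0, 0, 1, 0, 9, 0, 0, 0, 0, 1, 0, 0, 0, 0, 0, 0, 1, 0, 0, 0, 0, 0, 0, 1]}}

```text
clock: 9.82
eef_pos: [465.2, 4.9, 151.6]
tool_rot: [-3.141, -1.303, 1.571]
force: [-0.4, -0.1, -1.0]
width: 69.3
gripper_force: 70.1
```

```bash
python3 -c "
from h import *
cv2.imwrite('pics/s3.png',ctrl.get_image('side')[50:290,150:430,::-1].repeat(2,0).repeat(2,1))
go([465,5,70],75)"
```

```text
t 9.88 pos [465.3   4.9 152.4] F [ 0.5  0.2 -1.4] w 69.2 g 70.1 q [ 1.14  1.31 -0.99  1.85 -0.24  0.95  0.58]
turn [-0.08  0.43  0.11] shift before turn [-0.0794 -0.0004  0.022 ] after [-0.0796 -0.0003  0.0214]
```

View pics/s3.png

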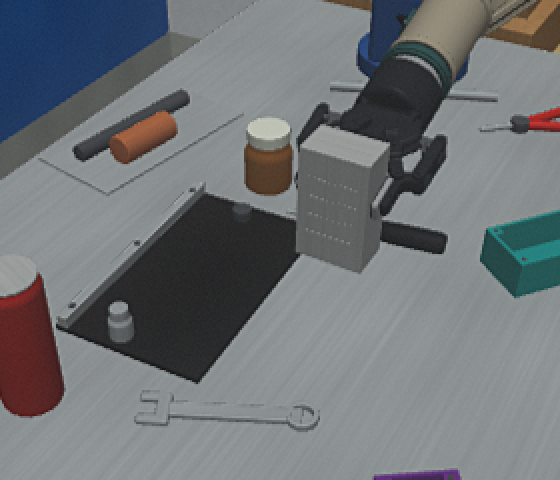

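The cover is now held on end, floor facing +y, at crop (340,195). I'll lower it onto the bench.

>>> {"fn": "carry_out", "kwargs": {"deltas": [0, 0.4, 0, 0, 0, 0, 1, 0, 0, 0, -0.0165, 0, 0.0044, 1, 0, 0, 0, -0.0165, 0, 0.0044, 1, 0, 0, 0, -0.0165, 0, 0.0044, 1, 0, 0, 0, -0.0165, 0, 0.0044, 1, 0, 0, 0, -0.0165, 0, 0.0044, 1, 0, 0, 0, 0, 0, 0, 1, 0, 0, 0, 0, 0, 0, 1]}}

```text
clock: 10.88
eef_pos: [465.2, 4.6, 65.9]
tool_rot: [-3.14, -1.313, 1.569]
force: [0.0, 0.8, -2.3]
width: 69.1
gripper_force: 70.0
```

```bash
python3 -c "
from h import *
go([465,5,63],75)"
```

```text
t 10.88 pos [465.2   4.6  65.9] F [ 0.   0.8 -2.3] w 69.1 g 70.0 q [ 1.12  1.45 -0.91  1.79 -0.18  0.92  0.65]
turn [-0.01 -0.21 -0.02] shift before turn [-0.0027 -0.0002  0.0012] after [-0.0027 -0.0002  0.0012]
```

>>> {"fn": "carry_out", "kwargs": {"deltas": [0, -0.2, 0, -0.001, 0, 0.0003, 1, 0, 0, 0, -0.001, 0, 0.0003, 1, 0, 0, 0, 0, 0, 0, 1]}}

```text
clock: 11.25
eef_pos: [465.2, 4.4, 63.7]
tool_rot: [-3.139, -1.308, 1.569]
force: [0.2, 0.2, -4.0]
width: 69.6
gripper_force: 70.0
```

>>> {"fn": "carry_out", "kwargs": {"deltas": [0, 0, 0, -0.001, 0, 0.0003, 1, 0, 0, 0, 0, 0, 0, 1]}}

```text
clock: 11.5
eef_pos: [465.2, 4.6, 62.9]
tool_rot: [-3.139, -1.309, 1.568]
force: [0.3, 0.8, -1.8]
width: 69.0
gripper_force: 70.1
```

>>> {"fn": "carry_out", "kwargs": {"deltas": [0, 0, 0, -0.001, 0, 0.0003, 1, 0, 0, 0, 0, 0, 0, 1]}}

```text
clock: 11.75
eef_pos: [465.3, 4.7, 62.8]
tool_rot: [-3.139, -1.311, 1.569]
force: [-0.3, -3.7, 6.2]
width: 69.4
gripper_force: 70.6
```

>>> {"fn": "carry_out", "kwargs": {"deltas": [0, 0, 0, -0.001, 0, 0.0003, 1, 0, 0, 0, 0, 0, 0, 1]}}

```text
clock: 12.0
eef_pos: [465.3, 4.7, 62.9]
tool_rot: [-3.139, -1.312, 1.569]
force: [-1.9, -5.9, 9.3]
width: 69.3
gripper_force: 71.2
```

>>> {"fn": "carry_out", "kwargs": {"deltas": [0, 0, 0, 0.001, 0, -0.0003, 1, 0, 0, 0, 0, 0, 0, -1, 0, 0, 0, 0, 0, 0, -1, 0, 0, 0, 0, 0, 0, -1, 0, 0, 0, 0, 0, 0, -1, 0, 0, 0, 0, 0, 0, -1, 0, 0, 0, 0, 0, 0, -1]}}

```text
clock: 12.88
eef_pos: [465.2, 4.6, 61.5]
tool_rot: [-3.139, -1.309, 1.568]
force: [0.0, -0.3, 0.2]
width: 85.5
gripper_force: 0.0
```

>>> {"fn": "carry_out", "kwargs": {"deltas": [0, 0, 0, 0, 0, -0.015, -1, 0, 0, 0, 0, 0, -0.02, -1, 0, 0, 0, 0, 0, -0.02, -1, 0, 0, 0, 0, 0, -0.02, -1, 0, 0, 0, 0, 0, -0.02, -1, 0, 0, 0, 0.03, 0, -0.01, -1, 0, 0, 0, 0.04, 0, 0, -1, 0, 0, 0, 0.04, 0, 0, -1, 0, 0, 0, 0.03, 0, 0, -1, 0, 0, 0, 0, 0, 0, -1]}}

```text
clock: 14.12
eef_pos: [465.6, -60.9, 226.2]
tool_rot: [3.131, -1.307, 1.581]
force: [-0.5, 0.2, -0.1]
width: 85.3
gripper_force: 0.0
```

```bash
python3 -c "
from h import *
cv2.imwrite('pics/s4.png',ctrl.get_image('side')[50:290,150:430,::-1].repeat(2,0).repeat(2,1))
go([465,-60,190],-15)"
```

```text
t 14.18 pos [465.4 -61.4 224.4] F [0.5 0.6 0.4] w 85.4 g 0.0 q [ 1.22  1.2  -1.01  1.75 -0.28  1.16  0.54]
turn [ 5.000e-02 -8.987e+01 -0.000e+00] shift before turn [-0.0329 -0.0005  0.0103] after [ 0.0103 -0.0004  0.0329]
```

View pics/s4.png

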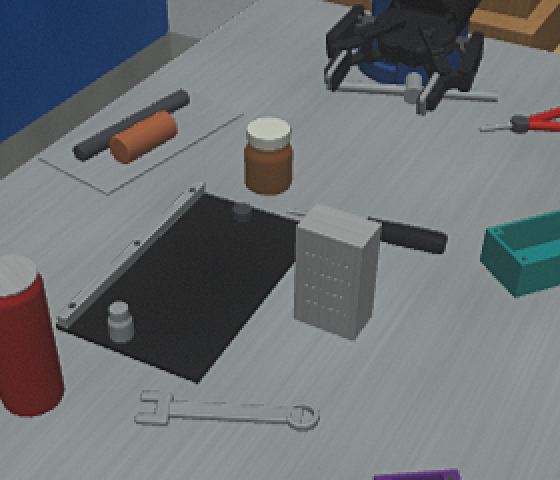

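It stands upright on end. Its top corners in the crop are about (319,205), (381,222), (363,246) and (299,225). I'll locate it.

```bash
python3 -c "
from h import *
cs=ctrl.calibration('side')
P=[onplane(cs,(x/2+149.75,y/2+49.75),120) for x,y in [(319,205),(381,222),(363,246),(299,225)]]
for p in P:print(p.round(1))
print(sum(P)/4)"
```

```text
[496.3 -34.9 120. ]
[431.1 -39.1 120. ]
[430.1   4.4 120. ]
[497.8   4.6 120. ]
[463.84775143 -16.24586177 120.        ]
```

>>> {"fn": "carry_out", "kwargs": {"deltas": [0, -10.5, 0, 0, 0, 0, -1, 0, -10.5, 0, 0, 0, 0, -1, 0, -10.5, 0, 0, 0, 0, -1, 0, -10.5, 0, 0, 0, 0, -1, 0, -10.5, 0, 0, 0, 0, -1, 0, -10.5, 0, 0, 0, 0, -1, 0, -10.5, 0, 0, 0, 0, -1, 0, -10.5, 0, 0, 0, 0, -1, 0, -10.5, 0, 0, 0, 0, -1, 0, -10.5, 0, 0, 0, 0, -1, 0, 0, 0, 0, 0, 0, -1]}}

```text
clock: 15.55
eef_pos: [465.9, -55.6, 222.3]
tool_rot: [-3.137, 0.523, 1.583]
force: [0.3, -0.4, -0.1]
width: 85.1
gripper_force: 0.0
```

```bash
python3 -c "
from h import *
go([465,35,175],-30)"
```

```text
t 15.55 pos [465.9 -55.6 222.3] F [ 0.3 -0.4 -0.1] w 85.1 g 0.0 q [-0.09  0.49 -0.3   2.03  0.76  1.01 -0.9 ]
turn [ 0.11 -0.01  0.63] shift before turn [ 0.1021  0.0002 -0.0043] after [ 0.1021 -0.0009 -0.0043]
```

>>> {"fn": "carry_out", "kwargs": {"deltas": [0, 0, 0.6, 0, 0, 0, -1, 0, 0, 0, 0.034, 0, -0.0014, -1, 0, 0, 0, 0.034, 0, -0.0014, -1, 0, 0, 0, 0.034, 0, -0.0014, -1, 0, 0, 0, 0, 0, 0, -1, 0, 0, 0, 0, 0, 0, -1]}}

```text
clock: 16.3
eef_pos: [466.5, 27.0, 177.0]
tool_rot: [3.136, 0.525, 1.554]
force: [-0.1, -0.2, -0.2]
width: 85.7
gripper_force: 0.0
```

```bash
python3 -c "
from h import *
go([465,-20,78],-30)"
```

```text
t 16.30 pos [466.5  27.  177. ] F [-0.1 -0.2 -0.2] w 85.7 g 0.0 q [-0.25  0.6  -0.32  2.    0.75  1.03 -1.1 ]
turn [-0.17  0.06 -0.83] shift before turn [ 0.0089 -0.0013  0.1093] after [ 0.0088 -0.0015  0.1093]
```

>>> {"fn": "carry_out", "kwargs": {"deltas": [0, 0, -0.8, 0.009, -0.0015, 0, -1, 0, 0, 0, 0, 0, 0.018, -1, 0, 0, 0, 0, 0, 0.018, -1, 0, 0, 0, 0, 0, 0.018, -1, 0, 0, 0, 0, 0, 0, -1]}}

```text
clock: 16.92
eef_pos: [463.8, 8.9, 124.0]
tool_rot: [-3.135, 0.526, 1.575]
force: [0.5, 0.0, -0.3]
width: 85.9
gripper_force: 0.0
```

```bash
python3 -c "
from h import *
go([465,-20,78],-30)"
```

```text
t 16.93 pos [463.8   8.9 124. ] F [ 0.5  0.  -0.3] w 85.9 g 0.0 q [-0.24  0.68 -0.28  2.05  0.84  0.92 -1.18]
turn [-0.24  0.13  0.23] shift before turn [-0.0019  0.0015  0.0543] after [-0.002   0.0012  0.0543]
```

>>> {"fn": "carry_out", "kwargs": {"deltas": [-0.2, 0, 0.2, -0.002, 0.0012, 0, -1, 0, 0, 0, 0, 0, 0.018, -1, 0, 0, 0, 0, 0, 0.018, -1, 0, 0, 0, 0, 0, 0.018, -1, 0, 0, 0, 0, 0, 0, -1]}}

```text
clock: 17.55
eef_pos: [465.0, -19.7, 78.3]
tool_rot: [-3.141, 0.526, 1.572]
force: [0.5, 0.5, 0.8]
width: 85.4
gripper_force: 0.0
```

```bash
python3 -c "
from h import *
cv2.imwrite('pics/s5.png',ctrl.get_image('side')[50:290,150:430,::-1].repeat(2,0).repeat(2,1))
go([465,-20,78],-30)"
```

```text
t 17.60 pos [465.6 -18.7  78.9] F [-0.1  0.4 -0.6] w 85.4 g 0.0 q [-0.23  0.75 -0.23  2.1   0.95  0.81 -1.26]
turn [0.06 0.06 0.04] shift before turn [-0.0006 -0.0006  0.0014] after [-0.0006 -0.0006  0.0014]
```

View pics/s5.png

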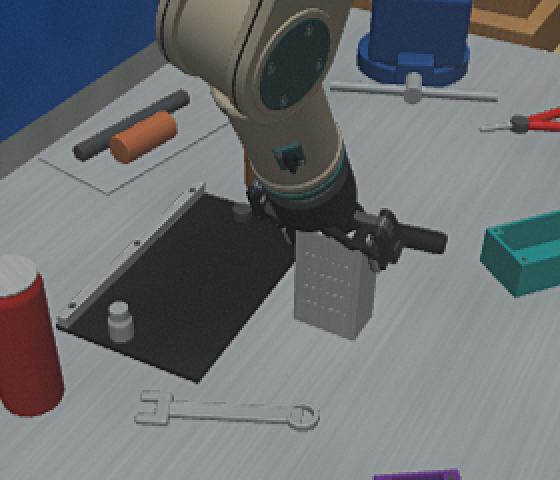

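The fingers straddle the upper end of the standing cover at crop (290,225) and (380,255). I'll close and lift.

>>> {"fn": "carry_out", "kwargs": {"deltas": [0, 0, 0, 0, 0, 0, 1, 0, 0, 0, 0, 0, 0, 1, 0, 0, 0, 0, 0, 0, 1, 0, 0, 0, 0, 0, 0, 1, 0, 0, 0, 0, 0, 0, 1, 0, 0, 0, 0, 0, 0, 1]}}

```text
clock: 18.35
eef_pos: [466.3, -17.6, 79.9]
tool_rot: [3.138, 0.523, 1.571]
force: [-2.0, 3.0, 5.9]
width: 69.2
gripper_force: 68.8
```

```bash
python3 -c "
from h import *
go([465,-20,230],-30)
go([630,-20,230],-30)"
```

```text
t 18.35 pos [466.3 -17.6  79.9] F [-2.   3.   5.9] w 69.2 g 68.8 q [-0.23  0.75 -0.23  2.1   0.95  0.81 -1.26]
turn [ 0.19 -0.01  0.02] shift before turn [-0.0771 -0.0009 -0.1289] after [-0.0771 -0.0013 -0.1288]
t 18.35 pos [466.3 -17.6  79.9] F [-2.   3.   5.9] w 69.2 g 68.8 q [-0.23  0.75 -0.23  2.1   0.95  0.81 -1.26]
turn [ 0.19 -0.01  0.02] shift before turn [-0.0771  0.1641 -0.1283] after [-0.0771  0.1637 -0.1288]
```

>>> {"fn": "carry_out", "kwargs": {"deltas": [0, 0, 0, -0.0103, 0, -0.0172, 1, 0, 0, 0, -0.0103, 0, -0.0172, 1, 0, 0, 0, -0.0103, 0, -0.0172, 1, 0, 0, 0, -0.0103, 0, -0.0172, 1, 0, 0, 0, -0.0103, 0, -0.0172, 1, 0, 0, 0, -0.0103, 0, -0.0172, 1, 0, 0, 0, 0, 0, 0, 1]}}

```text
clock: 19.23
eef_pos: [466.8, -19.9, 200.4]
tool_rot: [3.136, 0.523, 1.569]
force: [0.1, -0.3, -2.5]
width: 69.5
gripper_force: 69.3
```

>>> {"fn": "carry_out", "kwargs": {"deltas": [0, 9, 0, 0, 0, 0, 1, 0, 9, 0, 0, 0, 0, 1, 0, 9, 0, 0, 0, 0, 1, 0, 9, 0, 0, 0, 0, 1, 0, 9, 0, 0, 0, 0, 1, 0, 9, 0, 0, 0, 0, 1, 0, 9, 0, 0, 0, 0, 1, 0, 9, 0, 0, 0, 0, 1, 0, 9, 0, 0, 0, 0, 1, 0, 9, 0, 0, 0, 0, 1, 0, 0, 0, 0, 0, 0, 1]}}

```text
clock: 20.6
eef_pos: [465.2, -22.2, 194.9]
tool_rot: [-3.132, -1.051, 1.559]
force: [-0.6, 0.6, -1.9]
width: 69.4
gripper_force: 69.4
```

```bash
python3 -c "
from h import *
go([634,-18,150],60)
go([634,-18,150],60,91.9)"
```

```text
t 20.60 pos [465.2 -22.2 194.9] F [-0.6  0.6 -1.9] w 69.4 g 69.4 q [ 1.15  1.07 -1.02  1.88 -0.17  0.93  0.42]
turn [ 0.07 -0.2  -0.35] shift before turn [-0.0358  0.169   0.0262] after [-0.0368  0.1688  0.0261]
t 20.60 pos [465.2 -22.2 194.9] F [-0.6  0.6 -1.9] w 69.4 g 69.4 q [ 1.15  1.07 -1.02  1.88 -0.17  0.93  0.42]
turn [ 1.71 -0.2  -1.3 ] shift before turn [-0.0358  0.169   0.0262] after [-0.0396  0.1689  0.0212]
```

>>> {"fn": "carry_out", "kwargs": {"deltas": [0, 0, 0, -0.0045, 0.0211, 0.0033, 1, 0, 0, 0, -0.0045, 0.0211, 0.0033, 1, 0, 0, 0, -0.0045, 0.0211, 0.0033, 1, 0, 0, 0, -0.0045, 0.0211, 0.0033, 1, 0, 0, 0, -0.0045, 0.0211, 0.0033, 1, 0, 0, 0, -0.0045, 0.0211, 0.0033, 1, 0, 0, 0, -0.0045, 0.0211, 0.0033, 1, 0, 0, 0, -0.0045, 0.0211, 0.0033, 1, 1.7, -0.2, -1.3, 0, 0, 0, 1, 0, 0, 0, 0, 0, 0, 1]}}

```text
clock: 21.85
eef_pos: [635.3, -13.2, 157.3]
tool_rot: [3.124, -1.039, 1.628]
force: [0.6, -0.7, -3.6]
width: 69.7
gripper_force: 69.4
```

```bash
python3 -c "
from h import *
go([634,-18,40],60,91.9)"
```

```text
t 21.85 pos [635.3 -13.2 157.3] F [ 0.6 -0.7 -3.6] w 69.7 g 69.4 q [ 0.86  1.21 -0.95  1.42 -0.13  1.11  0.35]
turn [-0.16  0.47  0.7 ] shift before turn [-0.1035 -0.0026  0.0554] after [-0.104  -0.0015  0.0545]
```

>>> {"fn": "carry_out", "kwargs": {"deltas": [-0.2, 0.5, 0.7, 0, -0.0015, 0, 1, 0, 0, 0, -0.0173, 0, 0.0091, 1, 0, 0, 0, -0.0173, 0, 0.0091, 1, 0, 0, 0, -0.0173, 0, 0.0091, 1, 0, 0, 0, -0.0173, 0, 0.0091, 1, 0, 0, 0, -0.0173, 0, 0.0091, 1, 0, 0, 0, 0, 0, 0, 1, 0, 0, 0, 0, 0, 0, 1]}}

```text
clock: 22.85
eef_pos: [633.8, -18.0, 58.9]
tool_rot: [-3.14, -1.053, 1.598]
force: [0.5, 0.5, -2.8]
width: 69.3
gripper_force: 69.4
```

```bash
python3 -c "
from h import *
go([634,-18,28],60,91.9)
cv2.imwrite('pics/s6.png',ctrl.get_image('side')[50:290,150:430,::-1].repeat(2,0).repeat(2,1))"
```

```text
t 22.85 pos [633.8 -18.   58.9] F [ 0.5  0.5 -2.8] w 69.3 g 69.4 q [ 0.86  1.35 -0.91  1.39 -0.09  1.05  0.42]
turn [ 0.16 -0.34 -0.16] shift before turn [-0.0269  0.0003  0.0153] after [-0.0268  0.0002  0.0154]
```

>>> {"fn": "carry_out", "kwargs": {"deltas": [0.2, -0.3, -0.2, -0.0086, 0, 0.005, 1, 0, 0, 0, -0.0086, 0, 0.005, 1, 0, 0, 0, -0.0086, 0, 0.005, 1, 0, 0, 0, 0, 0, 0, 1, 0, 0, 0, 0, 0, 0, 1]}}

```text
clock: 23.52
eef_pos: [633.1, -18.3, 27.6]
tool_rot: [-3.139, -1.047, 1.603]
force: [0.5, 0.4, -2.9]
width: 69.4
gripper_force: 69.4
```

>>> {"fn": "carry_out", "kwargs": {"deltas": [0, 0, 0, -0.0013, 0, 0.0008, 1, 0, 0, 0, 0, 0, 0, 1]}}

```text
clock: 23.78
eef_pos: [633.2, -18.3, 26.5]
tool_rot: [-3.14, -1.047, 1.604]
force: [-0.9, 0.8, -3.2]
width: 69.4
gripper_force: 69.4
```

>>> {"fn": "carry_out", "kwargs": {"deltas": [0, 0, 0, -0.0013, 0, 0.0008, 1, 0, 0, 0, 0, 0, 0, 1]}}

```text
clock: 24.02
eef_pos: [633.2, -18.1, 25.1]
tool_rot: [-3.14, -1.047, 1.604]
force: [-0.2, 0.9, -3.0]
width: 69.4
gripper_force: 69.4
```

>>> {"fn": "carry_out", "kwargs": {"deltas": [0, 0, 0, -0.0009, 0, 0.0005, 1, 0, 0, 0, 0, 0, 0, 1]}}

```text
clock: 24.28
eef_pos: [633.4, -18.0, 24.9]
tool_rot: [-3.141, -1.048, 1.605]
force: [-1.8, -0.1, 1.1]
width: 69.2
gripper_force: 69.8
```

>>> {"fn": "carry_out", "kwargs": {"deltas": [0, 0, 0, -0.0009, 0, 0.0005, 1, 0, 0, 0, 0, 0, 0, 1]}}

```text
clock: 24.52
eef_pos: [633.4, -18.0, 24.9]
tool_rot: [3.141, -1.049, 1.606]
force: [-3.1, -1.7, 5.2]
width: 69.1
gripper_force: 70.3
```

>>> {"fn": "carry_out", "kwargs": {"deltas": [0, 0, 0, -0.0009, 0, 0.0005, 1, 0, 0, 0, 0, 0, 0, 1]}}

```text
clock: 24.78
eef_pos: [633.4, -18.0, 24.9]
tool_rot: [3.141, -1.05, 1.606]
force: [-4.3, -4.0, 9.3]
width: 69.3
gripper_force: 70.6
```

Contact came at z≈25, as predicted. I'll release and back out along the tool axis, which rises away from the nut, then lift.

>>> {"fn": "carry_out", "kwargs": {"deltas": [0, 0, 0, 0.0018, 0, -0.001, 1, 0, 0, 0, 0, 0, 0, -1, 0, 0, 0, 0, 0, 0, -1, 0, 0, 0, 0, 0, 0, -1, 0, 0, 0, 0, 0, 0, -1, 0, 0, 0, 0, 0, 0, -1, 0, 0, 0, 0, 0, 0, -1]}}

```text
clock: 25.65
eef_pos: [633.3, -18.1, 24.2]
tool_rot: [-3.141, -1.047, 1.604]
force: [-0.2, 1.4, 1.1]
width: 85.2
gripper_force: 0.0
```

>>> {"fn": "carry_out", "kwargs": {"deltas": [0, 0, 0, 0, 0, -0.015, -1, 0, 0, 0, 0, 0, -0.02, -1, 0, 0, 0, 0, 0, -0.02, -1, 0, 0, 0, 0, 0, -0.02, -1, 0, 0, 0, 0.02, 0, -0.02, -1, 0, 0, 0, 0.03, 0, 0, -1, 0, 0, 0, 0.03, 0, 0, -1, 0, 0, 0, 0.03, 0, 0, -1, 0, 0, 0, 0, 0, 0, -1]}}

```text
clock: 26.78
eef_pos: [635.0, -43.8, 171.4]
tool_rot: [3.133, -1.047, 1.615]
force: [0.6, 0.9, 1.3]
width: 85.3
gripper_force: 0.0
```

Run:
```python
from h import *
go([560,0,180],0,1.9)
for n in("top","side"):
    im=ctrl.get_image(n);cv2.imwrite(f"pics/{n}7.png",im[:,:,::-1])
im=cv2.imread("pics/side7.png");ct=ctrl.calibration("side")
g=cv2.cvtColor(im,cv2.COLOR_BGR2GRAY)
# bright blob on black pad region
hull=[];c=ct
for x,y in [(545,-125),(692,-125),(692,120),(545,120)]:
    q=c["mtx"]@(c["R"]@np.array([x,y,6.])+np.asarray(c["t"]).ravel());hull.append(q[:2]/q[2])
m=np.zeros_like(g);cv2.fillConvexPoly(m,np.int32(hull),255)
b=((g>70)&(m>0)).astype(np.uint8)
k=cv2.connectedComponentsWithStats(b)
for s in k[2][1:]: 
    if s[4]>60: print(s)
```

```text
t 26.77 pos [635.  -43.8 171.4] F [0.6 0.9 1.3] w 85.3 g 0.0 q [ 0.89  1.21 -0.95  1.37 -0.14  1.18  0.35]
turn [-46.64 -46.83  81.25] shift before turn [ 0.031  -0.0733  0.0358] after [-0.0735 -0.0463 -0.0086]
[ 216  152   56   54 1879]
[204 200  13  19 173]
```

>>> {"fn": "carry_out", "kwargs": {"deltas": [0, -10, 0, 0, 0, 0, -0.3, 0, -10, 0, 0, 0, 0, -0.3, 0, -10, 0, 0, 0, 0, -0.3, 0, -10, 0, 0, 0, 0, -0.3, 0, -10, 0, 0, 0, 0, -0.3, 0, -10, 0, 0, 0, 0, -0.3, 0, 0, 0, 0, 0, 0, -0.3]}}

```text
clock: 27.75
eef_pos: [634.7, -38.2, 167.9]
tool_rot: [3.141, -0.001, 1.615]
force: [-0.0, 0.1, 0.5]
width: 55.7
gripper_force: 0.0
```

>>> {"fn": "carry_out", "kwargs": {"deltas": [0, 0, 9, 0, 0, 0, -0.3, 0, 0, 9, 0, 0, 0, -0.3, 0, 0, 9, 0, 0, 0, -0.3, 0, 0, 9, 0, 0, 0, -0.3, 0, 0, 9, 0, 0, 0, -0.3, 0, 0, 9, 0, 0, 0, -0.3, 0, 0, 9, 0, 0, 0, -0.3, 0, 0, 9, 0, 0, 0, -0.3, 0, 0, 9, 0, 0, 0, -0.3, 0, 0, 9, 0, 0, 0, -0.3, 0, 0, 0, 0, 0, 0, -0.3]}}

```text
clock: 29.12
eef_pos: [634.0, -47.2, 166.0]
tool_rot: [3.141, 0.002, 0.033]
force: [-0.4, -0.5, -1.1]
width: 55.7
gripper_force: 0.0
```

```bash
python3 -c "
from h import *
go([535,1,150],0,1.9)"
```

```text
t 29.12 pos [634.  -47.2 166. ] F [-0.4 -0.5 -1.1] w 55.7 g 0.0 q [ 0.03  0.68 -0.    1.62  0.    0.84 -1.51]
turn [0.03 0.13 0.02] shift before turn [-0.0973 -0.0515  0.0162] after [-0.0973 -0.0515  0.016 ]
```

>>> {"fn": "carry_out", "kwargs": {"deltas": [0, 0, 0, -0.0325, -0.0172, 0.0053, -0.3, 0, 0, 0, -0.0325, -0.0172, 0.0053, -0.3, 0, 0, 0, -0.0325, -0.0172, 0.0053, -0.3, 0, 0, 0, 0, 0, 0, -0.3]}}

```text
clock: 29.62
eef_pos: [532.1, 3.5, 150.4]
tool_rot: [-3.141, 0.005, 0.038]
force: [0.8, -1.1, -0.5]
width: 55.7
gripper_force: 0.0
```

```bash
cat > meas.py <<'E'
from h import *
c=ctrl.calibration("top");im=ctrl.get_image("top");g=cv2.cvtColor(im,cv2.COLOR_RGB2GRAY)
q=[c["mtx"]@(c["R"]@np.array(p,float)+np.asarray(c["t"]).ravel()) for p in [(590,-85,51),(735,-85,51),(735,90,51),(590,90,51)]]
m=np.zeros_like(g);cv2.fillConvexPoly(m,np.int32([v[:2]/v[2] for v in q]),255)
for z,th in ((51,110),(51,130)):
    b=((g>th)&(m>0)).astype(np.uint8);n,l,s,_=cv2.connectedComponentsWithStats(b)
    i=1+s[1:,4].argmax();ct,_=cv2.findContours((l==i).astype(np.uint8),0,2)
    r=cv2.minAreaRect(np.vstack(ct)+0.0.__class__(0).__int__() if 0 else np.vstack(ct))
    P=np.array([onplane(c,p,z) for p in cv2.boxPoints(r)]);print(th,s[i,4],P[:,:2].round(1).tolist(),"c",P.mean(0).round(1))
v=np.median(g[m>0]);print("g",v)
cv2.imwrite("pics/ctop.png",cv2.resize(im[130:250,220:370,::-1],None,fx=5,fy=5,interpolation=cv2.INTER_CUBIC))
E
sed -i 's/np.vstack(ct)+0.0.*else //' meas.py; python3 meas.py; python3 -c "
from h import *
go([560,1,25],0,1.9)"
```

```text
110 397 [[739.4, 91.6], [737.9, 40.7], [682.4, 42.4], [683.8, 92.8]] c [710.9  66.9  51. ]
130 355 [[683.8, 92.8], [739.4, 91.6], [738.0, 43.3], [682.5, 44.9]] c [710.9  68.2  51. ]
g 91.0
t 29.68 pos [534.6   2.6 150.9] F [0.8 0.2 0.1] w 55.2 g 0.0 q [-0.05  0.57 -0.    1.92  0.    0.65 -1.6 ]
turn [-0.    0.08  0.2 ] shift before turn [0.0255 0.0025 0.1259] after [0.0254 0.0024 0.1259]
```

```bash
sed -i 's/(51,110),(51,130)/(51,60),(51,75),(51,85)/; s/(735,/(688,/g' meas.py; python3 meas.py
```

```text
60 2292 [[690.3, 90.4], [690.7, -87.2], [589.4, -85.2], [589.1, 89.9]] c [639.9   2.   51. ]
75 2153 [[690.0, 63.7], [690.8, -87.0], [589.6, -85.3], [588.9, 63.2]] c [639.8 -11.4  51. ]
85 1566 [[690.1, 37.6], [690.8, -87.0], [589.6, -85.3], [589.0, 37.5]] c [639.9 -24.3  51. ]
g 90.0
```

The arm is occluding the top view. The side blob and the release pose agree on the cover's place (centre about (633,2)). I'll descend behind its near wall.

>>> {"fn": "carry_out", "kwargs": {"deltas": [0, 0, 0, 0.012, 0.0008, 0.033, -0.3, 0, 0, 0, 0.012, 0.0008, 0.033, -0.3, 0, 0, 0, 0.011, 0.0004, 0.033, -0.3, 0, 0, 0, 0, 0, 0.033, -0.3, 0, 0, 0, 0, 0, 0, -0.3]}}

```text
clock: 30.35
eef_pos: [569.3, 0.9, 16.8]
tool_rot: [3.141, 0.005, 0.034]
force: [-0.3, -0.2, 0.3]
width: 55.4
gripper_force: 0.0
```

Run:
```python
from h import *
go([600,1.5,18],0,1.9)
im=cv2.imread("pics/side7.png");c=ctrl.calibration("side")
g=cv2.cvtColor(im,cv2.COLOR_BGR2GRAY)
q=[c["mtx"]@(c["R"]@np.array(p)+np.asarray(c["t"]).ravel()) for p in [(545,-125,6),(692,-125,6),(692,120,6),(545,120,6)]]
m=np.zeros_like(g);cv2.fillConvexPoly(m,np.int32([v[:2]/v[2] for v in q]),255)
n,l,s,_=cv2.connectedComponentsWithStats(((g>70)&(m>0)).astype(np.uint8));i=1+s[1:,4].argmax()
ct,_=cv2.findContours((l==i).astype(np.uint8),0,1)
h=cv2.convexHull(ct[0]);P=cv2.approxPolyDP(h,2.5,True)[:,0]
for p in P:print(p,onplane(c,p,51).round(0)[:2],onplane(c,p,6).round(0)[:2])
```

```text
t 30.35 pos [569.3   0.9  16.8] F [-0.3 -0.2  0.3] w 55.4 g 0.0 q [-0.05  0.83 -0.    1.89  0.01  0.43 -1.6 ]
turn [0.03 0.26 0.04] shift before turn [ 0.0307  0.0005 -0.0014] after [ 0.0307  0.0004 -0.0012]
[271 159] [601. -60.] [ 633. -113.]
[271 175] [571. -10.] [601. -60.]
[245 205] [566.  97.] [596.  56.]
[217 195] [632. 100.] [667.  58.]
[216 182] [658.  67.] [695.  23.]
[249 152] [657. -58.] [ 694. -112.]
```

The side picture puts the cover's base corners at (601,-60), (596,56) and (667,58), so it is flat on the pad and square. I'll push slowly.

>>> {"fn": "carry_out", "kwargs": {"deltas": [0, 0, 0, 0.005, 0, 0, -0.3, 0, 0, 0, 0.005, 0, 0, -0.3, 0, 0, 0, 0.005, 0, 0, -0.3, 0, 0, 0, 0.005, 0, 0, -0.3, 0, 0, 0, 0.004, 0, 0, -0.3, 0, 0, 0, 0.004, 0, 0, -0.3, 0, 0, 0, 0.004, 0, 0, -0.3]}}

```text
clock: 31.22
eef_pos: [602.0, 3.2, 19.1]
tool_rot: [3.141, 0.001, 0.034]
force: [-3.5, -0.2, 2.5]
width: 55.4
gripper_force: 1.4
```

>>> {"fn": "carry_out", "kwargs": {"deltas": [0, 0, 0, 0.003, 0, 0, -0.3, 0, 0, 0, 0.003, 0, 0, -0.3]}}

```text
clock: 31.48
eef_pos: [608.1, 3.4, 19.1]
tool_rot: [3.141, 0.001, 0.034]
force: [-3.8, -0.6, 2.3]
width: 55.5
gripper_force: 1.3
```

>>> {"fn": "carry_out", "kwargs": {"deltas": [0, 0, 0, 0.003, 0, 0, -0.3, 0, 0, 0, 0.002, 0, 0, -0.3]}}

```text
clock: 31.72
eef_pos: [613.4, 3.6, 19.1]
tool_rot: [3.141, 0.0, 0.034]
force: [-4.2, -0.5, 1.7]
width: 55.5
gripper_force: 1.2
```

>>> {"fn": "carry_out", "kwargs": {"deltas": [0, 0, 0, 0.002, 0, 0, -0.3, 0, 0, 0, 0.001, 0, 0, -0.3]}}

```text
clock: 31.98
eef_pos: [615.2, 3.6, 19.0]
tool_rot: [3.141, 0.002, 0.035]
force: [-5.0, -1.3, 4.3]
width: 55.7
gripper_force: 2.7
```

>>> {"fn": "carry_out", "kwargs": {"deltas": [0, 0, 0, 0.001, 0, 0, -0.3, 0, 0, 0, 0.001, 0, 0, -0.3]}}

```text
clock: 32.22
eef_pos: [615.2, 3.6, 18.9]
tool_rot: [3.141, 0.006, 0.034]
force: [-9.7, -0.2, 7.3]
width: 55.2
gripper_force: 4.5
```

>>> {"fn": "carry_out", "kwargs": {"deltas": [0, 0, 0, 0.001, 0, 0, -0.3, 0, 0, 0, 0.001, 0, 0, -0.3]}}

```text
clock: 32.48
eef_pos: [615.1, 3.6, 18.8]
tool_rot: [3.141, 0.01, 0.035]
force: [-13.8, -0.2, 11.3]
width: 55.6
gripper_force: 6.5
```

>>> {"fn": "carry_out", "kwargs": {"deltas": [0, 0, 0, 0.001, 0, 0, -0.3, 0, 0, 0, 0.001, 0, 0, -0.3, 0, 0, 0, 0, 0, 0, -0.3]}}

```text
clock: 32.85
eef_pos: [615.1, 3.5, 18.5]
tool_rot: [3.141, 0.014, 0.035]
force: [-14.8, -0.4, 11.1]
width: 55.7
gripper_force: 7.7
```

>>> {"fn": "carry_out", "kwargs": {"deltas": [0, 0, 0, -0.004, 0, 0, -0.3, 0, 0, 0, -0.004, 0, 0, -0.3, 0, 0, 0, -0.01, 0, 0, -0.3, 0, 0, 0, -0.02, 0, 0, -0.3, 0, 0, 0, -0.03, 0, -0.02, -0.3, 0, 0, 0, -0.03, 0, -0.03, -0.3, 0, 0, 0, -0.03, 0, -0.04, -0.3, 0, 0, 0, -0.03, 0, -0.04, -0.3, 0, 0, 0, 0, 0, 0, -0.3]}}

```text
clock: 33.98
eef_pos: [464.2, -1.6, 151.8]
tool_rot: [3.141, -0.005, 0.034]
force: [0.5, 0.2, 0.4]
width: 55.6
gripper_force: 0.0
```

Run:
```python
from h import *
go([460,0,150],0,1.9)
a=ctrl.get_image("top")[125:245,220:370,::-1];b=ctrl.get_image("side")[110:260,160:340,::-1]
a=cv2.resize(a,(400,320),interpolation=cv2.INTER_CUBIC);b=cv2.resize(b,(384,320),interpolation=cv2.INTER_CUBIC)
cv2.imwrite("pics/fin.png",np.hstack([a,b]))
```

```text
t 33.98 pos [464.2  -1.6 151.8] F [0.5 0.2 0.4] w 55.6 g 0.0 q [-0.05  0.49 -0.    2.11  0.    0.54 -1.6 ]
turn [ 0.01 -0.26  0.04] shift before turn [-0.0041 -0.0018  0.0018] after [-0.0041 -0.0018  0.0018]
```

View pics/fin.png

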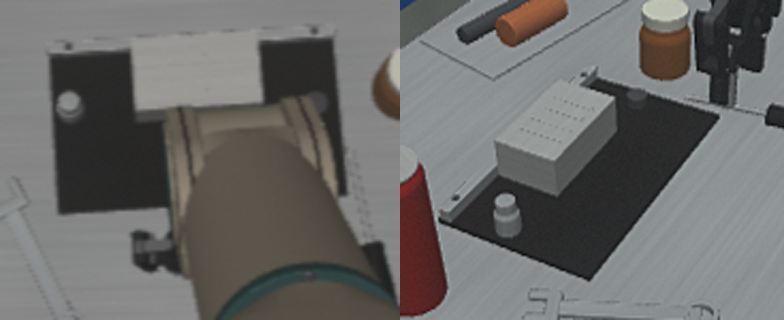

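The cover lies open side down against the bar. It spans columns 132–260 in the left panel, against the bar's 48–335, so it is about midway. The socket and nut have not moved, so I'll hand in.

```bash
python3 -c "
from cell import ctrl
print(ctrl.finish_job())"
```

```text
the job is handed in; nothing more can be done
None
```

The cover is turned over, lying open side down on the pad, flush against the stop bar and about 5 mm off its middle; I moved nothing else and handed the job in at about 34 s of the 64 s allowed (no verdict came back).

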